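# Hang the lipped parts bin on the louvred panel and slide it to the end stop

### The job

Pick up the grey parts bin by its upright grip and hang it by its rear lip on the steel rail of the louvred panel, about the middle of the rail and at least 3 cm clear of the end stop. Once it is hooked on and resting on the rail, slide it along the rail until it presses lightly but definitely against the end stop, then let go and leave it hanging there. Work gently, since the rail's exact stand-off has to be found by touch, and leave the bottle, the cup and the tape roll alone.

Things in the scene. Friction and masses are not known exactly. Their poses are not given: they have to be found in the camera images.
- panel: Fixed cream louvred panel. Origin on the bench; x points from its front (bin side) to its back, y along the rail, z up. Steel rail: upright strip 4 mm thick, y -145 to 145, z 85 to 140 mm. It sits on adjustable spacers: its front face is anywhere from x = -8 to +8 mm, differs every time, NOT reported: find it by touch. Rigid under load.
- stop: End stop: cream upright plate fixed to the panel at the rail's -y end, axes as the panel's, rigid. Origin at panel x = 0, y = -150, z = 100 mm. 6 mm thick in y (bin-side face at panel y = -147 mm); reaches from panel x = -73 to 37 mm, z = 70 to 130 mm.
- bin: Grey open plastic bin on the bench, 0.17 to 0.35 kg. Origin: centre of its underside; x points to its rear (lip side), y across, z up. 110 mm deep (x -55 to 55), 100 mm wide, walls 60 mm tall (front 35 mm); a rib on the rear wall's lowest 14 mm reaches x = 57 mm. Hung, its x points the same way as the panel's x, its origin is 84 mm above the bench; let go, it sags up to 0.05 rad.
- bin_grip (a point): Where to grip the bin: the middle of its upright grip, a plain plate 10 mm thick (in bin y), 50 mm long (in bin x), rising from z = 55 to z = 105 mm over the middle of the bin. This point is at bin x = 0, y = 0, z = 88 mm; axes as the bin's.
- bin_lip (a point): Slot roof under the rear lip: bin x = 58.5, y = 0, z = 56 mm, axes as the bin's; at panel z = 140 mm when resting on the rail. The lip, 80 mm wide (y), is a flange at the top of the rear wall, x 55 to 66, z 56 to 60 mm; its end turns down as a tongue, x 63 to 66 mm, lower edge z = 44 mm. So the slot is 8 mm wide, 12 mm deep.
- bottle: Bystander: white bottle, 48 mm across, 130 mm tall, origin at the centre of its underside. Leave alone.
- cup: Bystander: wooden cup, 72 mm across, 85 mm tall, origin at the centre of its underside. Leave alone.
- tape: Bystander: cardboard-coloured tape roll lying flat, 90 mm across, 24 mm tall, origin at the centre of its underside. Leave alone.
- board_top (a point): Middle of the top edge of the panel's board behind the rail: panel x = 40, y = 0, z = 194 mm; axes as the panel's. The board is 6 mm thick (front face at panel x = 37 mm), 360 mm wide (panel y -180 to 180 mm).
Things that resemble listed ones, but are neither listed nor needed, are in the scene too. What is shaped like the bin but orange or turquoise is not meant.

How it is judged:
On the way, in this order (a step that is already met when the one before it is completed fails the run):
1. the bin rests by its lip on the rail, level, at least 20 mm clear of the end stop (z of bin_lip in the frame of panel between 0.135 and 0.1435 m and x of bin_lip in the frame of panel between -0.012 and 0.018 m and y of bin_lip in the frame of panel between -0.077 and 0.11 m and angle between bin's own z axis and vertical below 0.17 rad and contact force between bin and panel above 0.3 N and contact force between bin and stop below 0.1 N), for 0.2 s.
2. the bin, still on the rail, is pressed against the end stop with at least 1.5 N (contact force between bin and stop above 1.5 N and z of bin_lip in the frame of panel between 0.135 and 0.1435 m), for 0.1 s.
At the end, for the whole second after the job is handed in: The bin hangs at rest from the rail by its lip, let go: the slot's roof under the lip is at rail-top height (135 to 142.5 mm), the bin tilts and turns less than 0.17 rad, and its side is within 5 mm of the end stop (z of bin_lip in the frame of panel between 0.135 and 0.1425 m and x of bin_lip in the frame of panel between -0.014 and 0.018 m and y of bin_lip in the frame of panel between -0.101 and -0.092 m and angle between the x axis of bin and the x axis of panel, either way round below 0.17 rad and angle between bin's own z axis and vertical below 0.17 rad and linear speed of bin below 0.02 m/s); the robot touches nothing.
It fails at once if the bin is dropped, knocked or forced hard against panel, rail or stop (more than 60 N) (contact force between bin and panel above 60 N).
It fails at once if the bottle is moved by more than 20 mm (distance of bottle from where it was at the start of the episode above 0.02 m).
It fails at once if the cup is moved by more than 20 mm (distance of cup from where it was at the start of the episode above 0.02 m).
It fails at once if the tape roll is moved by more than 20 mm (distance of tape from where it was at the start of the episode above 0.02 m).
It also fails if it takes over 64 s, if anything falls off the work surface, if the arm or the gripper's body presses on something with over 40 N, if the wrist force passes 120 N, or if a joint passes its speed limit or range.

### The arm

A 7-joint arm with a two-finger parallel gripper is mounted at the origin on the work surface. World frame = base frame: x ahead of the robot, y to its left, z up, the work surface at z = 0. Lengths are in m, angles in rad, forces in N, time in s.
With the tool pointing down it reaches from about 0.35 to 0.9 m from the base axis. Payload 8.1 kg.
Tool frame: the origin (TCP) lies midway between the tips of the shut fingers; the grasp point (between the pads) lies 19 mm behind it; x points along the fingers, z is the direction in which the jaws open and shut, and the axes are right-handed (so a half turn about x gives the same grasp; the last joint's range is limited). The gripper opens to 92 mm and grips with 3 to 60 N. Pads are 19 mm wide; open, the fingers measure 130 mm over their backs; the gripper's body (75 mm by 190 mm) begins 47 mm behind the grasp point.
Start: joints at [1.05, 0.434, 0.025, 1.573, -0.012, 1.134, -0.075], TCP at [0.254, -0.571, 0.227] pointing down, gripper open.
Joint ranges: [-2.62, 2.62], [-0.44, 2.09], [-1.27, 1.32], [0.08, 2.57], [-1.32, 4.46], [0.12, 2], [-2.74, 2.74]. Speed limits (rad/s): [2.22, 2.22, 3.01, 3.01, 3.14, 3.14, 3.14].

### API

Orientations are given as a rotation vector (axis times angle).
In Python, from cell import arm, optics, finder gives the robot as it stands.
- The arm moves only by the tool send_rows, never from a script. Its argument "rows" is a list that holds one entry, the list of rows, each a list of 7 numbers: the shift along the tool's x, y, z in mm, then the turn, a rotation vector about the tool's x, y, z in degrees, then the opening in per cent of the stroke, from 0 (shut) to 100 (fully open). A call has exactly 8 rows; each row is the pose to reach, as a shift and turn from the pose commanded when the call began, along the tool's axes at that moment; what a row does not reach only later rows make up. A row lasts 1/10 s, in which the tool goes at most 50 mm and 8.59 degrees, less where a joint would pass 70% of its speed; a pose out of reach is approached as far as the arm can. A call with a gripper value outside its range is refused whole. The fingers move at their own pace and stop on an object; "grip_force" is the grip in N (left out, the last holds). Time passes only in rows, so rows that repeat a pose let the fingers close, or fill a call up. It gives the time, the measured TCP pose, the force and the opening at its end, in the units of the state.
- arm.observe(): the state, without advancing time (a new reading comes with each control period).
- optics.get_image(name): name is "scene" or "side" or "wrist"; returns (picture, depth): 384x512x3 uint8, red, green, blue; 384x512 float32, m along the optical axis (not along the pixel's ray), 0 where there is no reading.
- optics.get_calibration(name): a dict with "camera_matrix" (3x3 intrinsics, pixels), "position" and "orientation" of the camera in the world; the wrist camera has in their place "T_tool_cam" (4x4, takes a point from camera to tool coordinates, whose origin is the TCP and whose axes are the tool frame's). Camera axes: x right, y up, looking along -z (the intrinsics and any distortion apply to the point x, -y, -z); pixel columns grow to the right and rows downward; lengths in m; the calibration is good to about 2 mm. A picture is of the moment at which its call begins: read the wrist's pose just before it. get_calibration takes no time and is no camera call.
- arm.sign_off(): hands the job in, once; it reports no verdict.
Trained networks look in the newest picture that a camera, given by its name, has taken for a name from the list of things; names that differ only in an ending like _2 or _b are one class to them, and where a whole thing is asked for, a point or a joint stands for the part that bears it (a point fixed in the world has none). Each returns a list of dicts, best first, with "confidence" (0 to 1); they miss things now and then, are a little off and sometimes report something else, mostly with a low value. They report only what shows in the picture. A call takes as long as a camera call. They do not tell look-alikes from the thing itself.
- finder.search_frame(camera, thing): "bbox" ([left, top, width, height] in pixels, round what is visible of it).
- finder.regions_of(camera, thing): "region" (384x512 bool, what is visible of it) and "bbox" ([left, top, width, height] in pixels, round what is visible of it).
- finder.place_of(camera, thing): "xy" ([column, row] in pixels: a listed point, or the origin of a listed thing).
The state is a dict: "clock": time; "joints": joint angles; "dq": joint speeds; "joint_efforts": joint torques, N m; "position": TCP position; "ee_rot": TCP orientation; "force": force on the tool from outside, world axes, zero at the start; "ft_torque": the same for the moment, N m; "width": opening from 0.0 (shut) to 1.0 (fully open).
Only numpy, scipy, OpenCV 4.12 (cv2) and the standard library are available. Lean on these libraries where they do the work, as an engineer would, in place of code of your own. Each camera call takes 0.05 s, during which the arm holds its last target.

## Working session

There is one attempt and no reset: what is moved stays moved. The work goes in short steps, Python scripts to look and compute and a tool call to move; the robot and the scene stay as the last step left them, time stands still between calls to the robot, and variables do not carry over. Pictures are saved under pics/ and viewed, and the job is handed in when it is done.

Besides the shell and the picture viewer there is one more tool, called after "Emit:" in YAML: its name, and indented under it one key for each argument. send_rows: Moves the arm, as the interface text tells. Its arguments: {"type":"object","properties":{"rows":{"type":"array"},"grip_force":{"type":"number"}},"required":["rows"]}

```bash
ls; mkdir -p pics
python3 - <<'E'
from cell import arm, optics, finder
import cv2, numpy as np
s=arm.observe(); print(s)
for n in ["scene","side","wrist"]:
    im,d=optics.get_image(n); cv2.imwrite(f"pics/{n}0.png",im[:,:,::-1]); np.savez(f"pics/{n}0.npz",im=im,d=d)
    print(n,optics.get_calibration(n))
    for t in ["bin","bin_grip","bin_lip","panel","stop","board_top"]:
        print(t,[(np.round(r["xy"]),round(r["confidence"],2)) for r in finder.place_of(n,t)])
print(arm.observe()["clock"])
E
```

```text
pics
{'clock': 0.0, 'joints': array([ 1.0504285 ,  0.43520937,  0.02496777,  1.57411082, -0.01160424,
        1.13398309, -0.07507926]), 'dq': array([-1.50440493e-03, -1.17239172e-03, -1.13664937e-03, -4.05172951e-05,
        1.02956057e-03,  6.20694305e-04,  9.98238037e-05]), 'joint_efforts': array([-1.12582176e-03, -6.67827559e+01,  9.84255038e-01, -3.14455533e+01,
       -6.05967036e-02,  4.27503360e-02,  1.67203784e-04]), 'position': array([ 0.25331836, -0.57079934,  0.22594805]), 'ee_rot': array([ 0.89702441,  1.37975298, -0.89581374]), 'force': array([-0.44102579,  0.27967405,  0.28643108]), 'ft_torque': array([-0.0453614 , -0.02030571, -0.04166858]), 'width': 1.000380720894391}
scene {'camera_matrix': array([[371.2696253 ,   0.        , 253.95041136],
       [  0.        , 371.2696253 , 198.15166403],
       [  0.        ,   0.        ,   1.        ]]), 'position': array([1.07450361, 0.15835313, 0.88955138]), 'orientation': array([0.45580475, 0.56504283, 1.72023545])}
bin [(array([281., 307.]), 0.8), (array([255., 196.]), 0.77), (array([274., 244.]), 0.62), (array([315., 192.]
[... 1021 characters left out ...]
ray([275., 181.]), 0.95)]
stop [(array([323., 159.]), 0.55)]
board_top [(array([281., 116.]), 0.62)]
wrist {'camera_matrix': array([[318.67927872,   0.        , 256.17709431],
       [  0.        , 318.67927872, 189.92154645],
       [  0.        ,   0.        ,   1.        ]]), 'T_tool_cam': array([[-4.42531969e-04,  3.06422264e-01, -9.51895583e-01,
        -1.57908249e-01],
       [-1.14060125e-04,  9.51895654e-01,  3.06422340e-01,
         8.45369965e-02],
       [ 9.99999896e-01,  2.44175010e-04, -3.86293696e-04,
        -2.74323156e-04],
       [ 0.00000000e+00,  0.00000000e+00,  0.00000000e+00,
         1.00000000e+00]])}
bin []
bin_grip []
bin_lip []
panel []
stop []
board_top []
1.05
```

View pics/scene0.png

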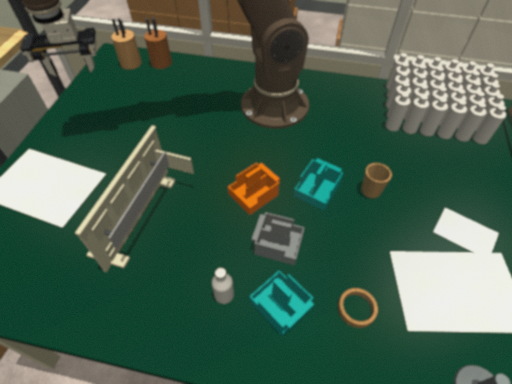

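View pics/side0.png

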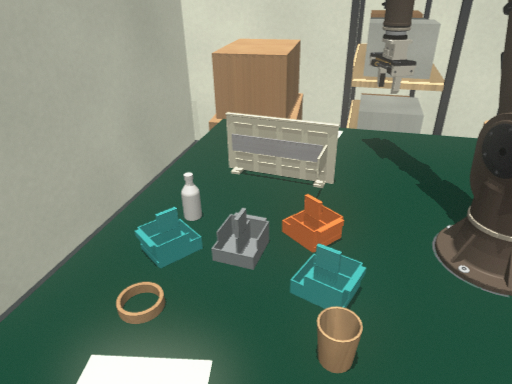

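The grey bin shows at scene (277,237) and side (241,240). The panel is at scene (130,205) with its stop at (175,160), on the robot-base side. The rest are decoys. Next I'll fit poses from depth.

```bash
cat > h.py <<'E'
import numpy as np, cv2
from scipy.spatial.transform import Rotation as R
from cell import arm, optics, finder
def campose(n,st=None):
    c=optics.get_calibration(n); K=c["camera_matrix"]
    if n=="wrist":
        T=np.eye(4);T[:3,:3]=R.from_rotvec(st["ee_rot"]).as_matrix();T[:3,3]=st["position"]
        T=T@c["T_tool_cam"]; return K,T[:3,:3],T[:3,3]
    return K,R.from_rotvec(c["orientation"]).as_matrix(),c["position"]
def cloud(d,n,st=None):
    K,Rm,t=campose(n,st); v,u=np.mgrid[:d.shape[0],:d.shape[1]]
    x=(u-K[0,2])/K[0,0]*d; y=(v-K[1,2])/K[1,1]*d
    return np.stack([x,-y,-d],-1)@Rm.T+t
def proj(P,n,st=None):
    K,Rm,t=campose(n,st); p=(np.asarray(P)-t)@Rm; p=p*[1,-1,-1]
    q=p@K.T; return q[...,:2]/q[...,2:]
E
python3 - <<'E'
from h import *
for n,pts in [("scene",[(278,226),(260,228),(154,134),(82,232),(281,116)]),("side",[(241,221),(249,217),(241,212),(281,120)])]:
    z=np.load(f"pics/{n}0.npz"); P=cloud(z["d"],n); im=z["im"].astype(int)
    print(n,[np.round(P[v,u],3) for u,v in pts], "zero frac",(z["d"]==0).mean())
    # grey bin points
    m=(P[...,0]>.3)&(P[...,0]<.75)&(P[...,1]>-.2)&(P[...,1]<.25)&(P[...,2]>.01)&(P[...,2]<.14)&(im.max(-1)-im.min(-1)<25)&(z["d"]>0)
    k,l,st,c=cv2.connectedComponentsWithStats(m.astype(np.uint8))
    for i in range(1,k):
        if st[i,4]>60:
            q=P[l==i]; print(st[i],np.round(q.min(0),3),np.round(q.max(0),3))
    c=[r for r in finder.place_of(n,"bin_grip")]
E
for n in 0; do python3 - <<'E'
import cv2
a=cv2.imread("pics/scene0.png")[200:275,235:320]; b=cv2.imread("pics/side0.png")[200:270,205:280]
c=cv2.imread("pics/scene0.png")[120:275,70:200]
cv2.imwrite("pics/cropA.png",cv2.hconcat([cv2.resize(a,(400,400),interpolation=2),cv2.resize(b,(400,400),interpolation=2)]))
E
done
```

```text
scene [array([0.575, 0.111, 0.097]), array([0.568, 0.064, 0.059]), array([ 0.402, -0.271,  0.171]), array([ 0.739, -0.303,  0.185]), array([0.076, 0.036, 0.016])] zero frac 0.0038604736328125
[178 159  15  15 150] [ 0.429 -0.2    0.069] [ 0.437 -0.163  0.124]
[ 251  213   53   50 1367] [0.515 0.048 0.01 ] [0.625 0.175 0.107]
[212 269  21  29 189] [ 0.724 -0.014  0.013] [0.75  0.032 0.131]
side [array([0.561, 0.129, 0.09 ]), array([0.563, 0.064, 0.059]), array([0.566, 0.113, 0.104]), array([ 0.56 , -0.281,  0.19 ])] zero frac 0.0038706461588541665
[317 155   6  23  88] [ 0.421 -0.2    0.071] [ 0.431 -0.158  0.13 ]
[183 173  19  46 611] [ 0.714 -0.002  0.01 ] [0.75  0.036 0.131]
[ 212  208   57   59 1810] [0.512 0.053 0.01 ] [0.621 0.18  0.106]
```

View pics/cropA.png

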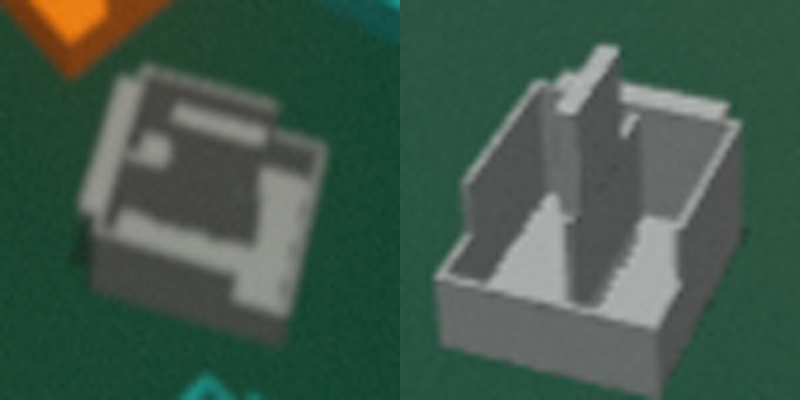

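```bash
cat > fit.py <<'E'
from h import *
from scipy.optimize import least_squares
def sdf(p,boxes):
    out=None
    for lo,hi in boxes:
        lo=np.array(lo);hi=np.array(hi);q=np.abs(p-(lo+hi)/2)-(hi-lo)/2
        s=np.linalg.norm(np.maximum(q,0),axis=1)+np.minimum(q.max(1),0)
        out=s if out is None else np.minimum(out,s)
    return out
t=.003
BIN=[((-.055,-.05,0),(.055,.05,t)),((.055-t,-.05,0),(.055,.05,.06)),((-.055,-.05,0),(-.055+t,.05,.035)),
((-.055,-.05,0),(.055,-.05+t,.06)),((-.055,.05-t,0),(.055,.05,.06)),((-.025,-.005,0),(.025,.005,.105)),((.055,-.04,.056),(.066,.04,.06)),((.063,-.04,.044),(.066,.04,.06))]
PAN=[((.037,-.18,0.01),(.043,.18,.194)),((-.073,-.153,.07),(.037,-.147,.13))]
def fit(pts,boxes,x0,seed=0):
    def f(x):
        c,s=np.cos(x[2]),np.sin(x[2]); q=pts-[x[0],x[1],x[3]]; q=np.stack([c*q[:,0]+s*q[:,1],-s*q[:,0]+c*q[:,1],q[:,2]],1)
        return sdf(q,boxes)
    r=least_squares(f,x0,loss="soft_l1",f_scale=.002,x_scale=[.01,.01,.1,.01],diff_step=1e-4); return r.x,np.median(np.abs(f(r.x)))
E
python3 - <<'E'
from fit import *
allb=[];
for n in ["scene","side"]:
    z=np.load(f"pics/{n}0.npz"); P=cloud(z["d"],n); im=z["im"].astype(int)
    m=(P[...,0]>.49)&(P[...,0]<.64)&(P[...,1]>.03)&(P[...,1]<.2)&(P[...,2]>.012)&(P[...,2]<.14)&(im.max(-1)-im.min(-1)<30)
    q=P[m]; allb.append(q)
    print(n,len(q),fit(q,BIN,[.57,.115,-1.4,0]))
    m=(P[...,0]>.3)&(P[...,0]<.85)&(P[...,1]<-.1)&(P[...,1]>-.45)&(P[...,2]>.15)&(P[...,2]<.25)
    q=P[m]; print("board top region",len(q),q.min(0),q.max(0))
    m=(P[...,0]>.3)&(P[...,0]<.85)&(P[...,1]<-.13)&(P[...,1]>-.4)&(P[...,2]>.015)&(P[...,2]<.25)
    q=P[m]; 
    # exclude rail by color? keep via robust
    print("panel",len(q),fit(q,PAN,[.57,-.24,-1.5,0]))
print(fit(np.vstack(allb),BIN,[.57,.115,-1.4,0]))
E
```

```text
scene 1336 (array([ 5.69198349e-01,  1.16811038e-01, -1.64813976e+00, -7.61517886e-04]), np.float64(0.0007821269813442153))
board top region 1751 [ 0.39269394 -0.3127408   0.15000936] [ 0.74940293 -0.26459421  0.19615301]
panel 5561 (array([ 5.80849721e-01, -2.45746977e-01, -1.67235714e+00, -9.04459999e-04]), np.float64(0.001454033749972966))
side 1751 (array([ 5.66449438e-01,  1.19638487e-01, -1.65443405e+00, -4.21553700e-04]), np.float64(0.000609181138508337))
board top region 1611 [ 0.38622677 -0.31398031  0.15001714] [ 0.74591313 -0.26111897  0.19515988]
panel 5852 (array([ 5.73910259e-01, -2.42340921e-01, -1.66907977e+00,  2.71359903e-04]), np.float64(0.002497943309897322))
(array([ 5.67858212e-01,  1.19241158e-01, -1.64819345e+00, -4.59731062e-04]), np.float64(0.0012800799850935171))
```

```bash
cat > tgt.py <<'E'
from h import *
def rel(pos,yaw_z,flip=1,pr=True):
    """tool down, tool z axis along world heading yaw_z; prints shift in tool axes mm, turn deg"""
    s=arm.observe(); R0=R.from_rotvec(s["ee_rot"]).as_matrix()
    zx=np.array([np.cos(yaw_z),np.sin(yaw_z),0]); x=np.array([0,0,-1.]); y=np.cross(zx,x)
    Rt=np.stack([x,y,zx],1)
    d=R0.T@(np.array(pos)-s["position"])*1000; r=R.from_matrix(R0.T@Rt).as_rotvec(degrees=True)
    print("shift",np.round(d,1),"turn",np.round(r,2),"clock",s["clock"]); print("R0",np.round(R0,3).tolist(),"F",np.round(s["force"],2),"pos",np.round(s["position"],4)); return d,r
E
python3 - <<'E'
from tgt import *
by=-1.650
g=np.array([.568,.1185,.0])
for a in (by+np.pi/2,by-np.pi/2):
    rel(g+[0,0,.20],a)
E
```

```text
shift [  26.7  567.2 -502.9] turn [-61.53   0.    -0.  ] clock 1.15
R0 [[0.0, 0.914, 0.406], [0.0, 0.406, -0.914], [-1.0, 0.0, -0.0]] F [ 0.12  0.07 -0.42] pos [ 0.2536 -0.5713  0.2267]
shift [  26.7  567.2 -502.9] turn [118.47  -0.    -0.  ] clock 1.15
R0 [[0.0, 0.914, 0.406], [0.0, 0.406, -0.914], [-1.0, 0.0, -0.0]] F [ 0.12  0.07 -0.42] pos [ 0.2536 -0.5713  0.2267]
```

Emit:
send_rows:
  rows:
    - [[-30,10,-9,-4,0,0,60],[-70,35,-31,-12,0,0,45],[-100,65,-58,-20,0,0,45],[-120,100,-89,-28,0,0,45],[-120,135,-120,-36,0,0,45],[-120,170,-151,-44,0,0,45],[-120,205,-182,-52,0,0,45],[-120,240,-213,-60,0,0,45]]

```text
clock: 1.95
position: [0.3869, -0.2774, 0.3471]
ee_rot: [0.078, 1.569, -0.079]
force: [0.6, -0.2, 0.5]
width: 0.456
```

Run:
```python
from tgt import *
rel([.568,.1185,.22],-1.650+np.pi/2)
```

```text
shift [126.9 412.1 140.5] turn [-1.21  0.03  0.04] clock 1.95
R0 [[0.001, 0.1, 0.995], [-0.001, 0.995, -0.1], [-1.0, -0.001, 0.001]] F [ 0.61 -0.17  0.47] pos [ 0.3869 -0.2774  0.3471]
```

Emit:
send_rows:
  rows:
    - [[0,40,20,-1,0,0,45],[0,85,40,-1.2,0,0,45],[0,130,60,-1.2,0,0,45],[0,175,80,-1.2,0,0,45],[0,220,105,-1.2,0,0,45],[0,255,130,-1.2,0,0,45],[0,280,140,-1.2,0,0,45],[0,280,140,-1.2,0,0,45]]

```text
clock: 2.75
position: [0.5564, -0.0108, 0.3464]
ee_rot: [0.064, 1.57, -0.06]
force: [-0.4, 0.2, 0.4]
width: 0.449
```

Run:
```python
from fit import *
from tgt import rel
s=arm.observe(); im,d=optics.get_image("wrist"); np.savez("pics/w1.npz",im=im,d=d,p=s["position"],r=s["ee_rot"]); cv2.imwrite("pics/w1.png",im[:,:,::-1])
P=cloud(d,"wrist",s); ii=im.astype(int)
m=(d>0)&(P[...,0]>.3)&(P[...,0]<.85)&(P[...,1]<-.13)&(P[...,1]>-.4)&(P[...,2]>.015)&(P[...,2]<.25)
print("panel",m.sum(),fit(P[m],PAN,[.577,-.244,-1.67,0]))
m=(P[...,0]>.49)&(P[...,0]<.64)&(P[...,1]>.03)&(P[...,1]<.2)&(P[...,2]>.012)&(P[...,2]<.14)&(ii.max(-1)-ii.min(-1)<30)
print("bin",m.sum(),fit(P[m],BIN,[.568,.1185,-1.65,0]))
rel([.568,.1185,.22],-1.650+np.pi/2)
```

```text
panel 3278 (array([ 0.62551281, -0.21722211, -1.66806926,  0.00193532]), np.float64(0.0012286348150153045))
bin 2449 (array([ 5.68817673e-01,  1.18389666e-01, -1.65011782e+00, -6.05588699e-05]), np.float64(0.0003063879554275166))
shift [126.5 132.5   1.6] turn [-0.11 -0.03 -0.05] clock 2.8
R0 [[-0.0, 0.081, 0.997], [0.001, 0.997, -0.081], [-1.0, 0.001, -0.001]] F [-0.19 -0.28  0.02] pos [ 0.5557 -0.0135  0.3464]
```

View pics/w1.png

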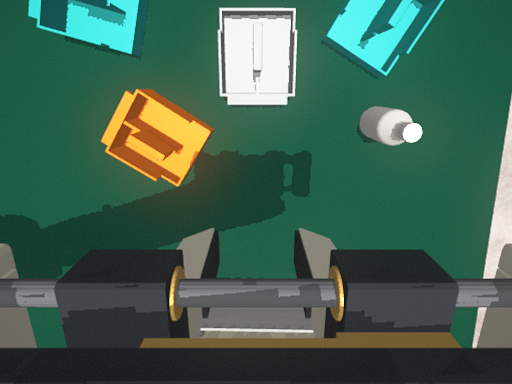

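Emit:
send_rows:
  rows:
    - [[20,45,1,0,0,0,45],[50,90,2,0,0,0,45],[85,125,2,0,0,0,45],[125,132,2,0,0,0,45],[165,132,2,0,0,0,45],[190,132,2,0,0,0,45],[200,132,2,0,0,0,45],[200,132,2,0,0,0,45]]

```text
clock: 3.6
position: [0.568, 0.1142, 0.146]
ee_rot: [0.067, 1.572, -0.069]
force: [0.1, 0.1, 1.6]
width: 0.451
```

Run:
```python
from tgt import rel
import numpy as np
rel([.5687,.1184,.069],-1.650+np.pi/2)
```

```text
shift [77.   4.3  0.4] turn [-0.41 -0.1   0.07] clock 3.6
R0 [[-0.002, 0.086, 0.996], [-0.001, 0.996, -0.086], [-1.0, -0.001, -0.002]] F [0.09 0.08 1.64] pos [0.568  0.1142 0.146 ]
```

Emit:
send_rows:
  rows:
    - [[20,2,0.4,0,0,0,45],[40,3,0.4,0,0,0,45],[58,4,0.4,0,0,0,45],[70,4,0.4,0,0,0,45],[77,4,0.4,0,0,0,45],[77,4,0.4,0,0,0,45],[77,4,0.4,0,0,0,45],[77,4,0.4,0,0,0,45]]

```text
clock: 4.4
position: [0.5699, 0.1199, 0.0707]
ee_rot: [0.067, 1.568, -0.066]
force: [-0.1, 0.9, 0.0]
width: 0.455
```

Run:
```python
from tgt import rel
import numpy as np
rel([.5687,.1184,.069],-1.650+np.pi/2)
```

```text
shift [ 1.7 -1.6 -1.1] turn [-0.34  0.08 -0.02] clock 4.4
R0 [[0.001, 0.085, 0.996], [0.0, 0.996, -0.085], [-1.0, 0.0, 0.001]] F [-0.13  0.93  0.02] pos [0.5699 0.1199 0.0707]
```

Emit:
send_rows:
  rows:
    - [[1,-1.6,-1,-0.3,0,0,30],[1,-1.6,-1,-0.3,0,0,0],[1,-1.6,-1,-0.3,0,0,0],[1,-1.6,-1,-0.3,0,0,0],[1,-1.6,-1,-0.3,0,0,0],[1,-1.6,-1,-0.3,0,0,0],[1,-1.6,-1,-0.3,0,0,0],[1,-1.6,-1,-0.3,0,0,0]]
  grip_force: 40

```text
clock: 5.2
position: [0.568, 0.1182, 0.0686]
ee_rot: [0.062, 1.57, -0.063]
force: [-0.9, 0.5, -0.7]
width: 0.108
```

Run:
```python
from tgt import rel
import numpy as np
rel([.5687,.1184,.069],-1.650+np.pi/2)
```

```text
shift [-0.4  0.2  0.7] turn [-0.03 -0.01  0.01] clock 5.2
R0 [[-0.0, 0.08, 0.997], [-0.0, 0.997, -0.08], [-1.0, -0.0, -0.0]] F [-0.86  0.5  -0.71] pos [0.568  0.1182 0.0686]
```

Emit:
send_rows:
  rows:
    - [[-5,0,0,0,0,0,0],[-20,0,0,0,0,0,0],[-45,-5,1,0,0,0,0],[-80,-20,5,0.4,0,0,0],[-110,-45,12,1.15,0,0,0],[-125,-75,20,1.15,0,0,0],[-130,-105,30,1.15,0,0,0],[-130,-130,38,1.15,0,0,0]]

```text
clock: 6.0
position: [0.5967, -0.0162, 0.2014]
ee_rot: [0.079, 1.566, -0.079]
force: [-0.1, -0.3, -2.7]
width: 0.103
```

```bash
cat >> tgt.py <<'E'
PY=-1.670; PO=np.array([.578,-.244])
def pan(px,py,z,yaw=PY):
    ex=np.array([np.cos(PY),np.sin(PY)]); ey=np.array([-ex[1],ex[0]])
    s=arm.observe(); q=s["position"][:2]-PO; print("bin in panel mm",np.round([q@ex*1e3,q@ey*1e3,(s["position"][2]-.0686)*1e3],1),"F panel", np.round([s["force"][:2]@ex,s["force"][:2]@ey,s["force"][2]],2),"T",np.round(s["ft_torque"],2))
    p=PO+px/1e3*ex+py/1e3*ey
    rel([p[0],p[1],.0686+z/1e3],yaw+np.pi/2)
E
python3 - <<'E'
from tgt import *
pan(-95,5,75)
E
```

```text
bin in panel mm [-228.5   -4.   132.8] F panel [ 0.34 -0.08 -2.71] T [-0.03 -0.11  0.02]
shift [  57.9 -133.5    9. ] turn [-0.08  0.2   0.01] clock 6.0
R0 [[0.003, 0.1, 0.995], [-0.001, 0.995, -0.1], [-1.0, -0.0, 0.003]] F [-0.11 -0.33 -2.71] pos [ 0.5967 -0.0162  0.2014]
```

Emit:
send_rows:
  rows:
    - [[0,-20,2,0,0,0,0],[0,-45,5,0,0,0,0],[5,-75,9,0,0,0,0],[20,-102,9,0,0,0,0],[40,-120,9,0,0,0,0],[53,-130,9,0,0,0,0],[58,-133,9,0,0,0,0],[58,-133,9,0,0,0,0]]

```text
clock: 6.8
position: [0.5912, -0.147, 0.1407]
ee_rot: [0.079, 1.57, -0.078]
force: [1.2, 1.0, -1.6]
width: 0.102
```

Run:
```python
from tgt import *
for n in ["scene","side"]:
    im,d=optics.get_image(n); cv2.imwrite(f"pics/{n}2.png",im[:,:,::-1]); np.savez(f"pics/{n}2.npz",im=im,d=d)
pan(-90,5,75)
a=cv2.imread("pics/scene2.png")[110:280,70:270]; b=cv2.imread("pics/side2.png")[90:260,180:380]
cv2.imwrite("pics/crop2.png",cv2.hconcat([cv2.resize(a,(400,340),interpolation=2),cv2.resize(b,(400,340),interpolation=2)]))
```

```text
bin in panel mm [-98.9   4.3  73.1] F panel [-0.92  0.61 -1.37] T [ 0.07 -0.12 -0.02]
shift [-1.9 -8.9  0.7] turn [ 0.07  0.07 -0.05] clock 6.9
R0 [[0.001, 0.098, 0.995], [0.001, 0.995, -0.098], [-1.0, 0.001, 0.001]] F [ 0.7   0.85 -1.37] pos [ 0.5921 -0.146   0.1417]
```

View pics/crop2.png

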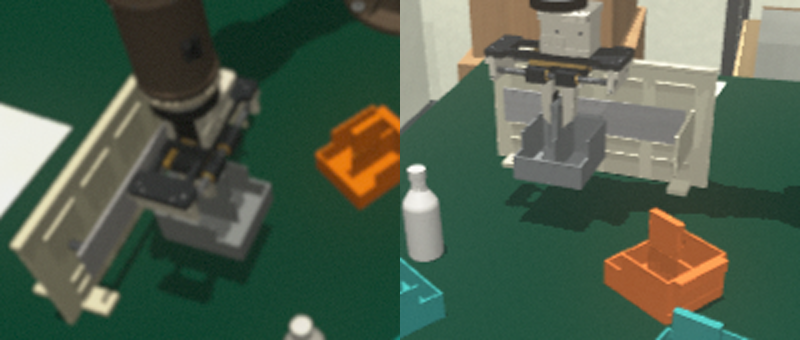

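Run:
```python
from h import *
PY=-1.670; ex=np.array([np.cos(PY),np.sin(PY)]); ey=np.array([-ex[1],ex[0]])
for n,c in [("scene",(.0,.0)),("side",(.0,.0))]:
    z=np.load(f"pics/{n}0.npz"); P=cloud(z["d"],n); q=P[...,:2]-[.578,-.244]; px=q@ex*1e3; py=q@ey*1e3; Z=P[...,2]*1e3
    for a,b in [(-120,-60),(-30,30),(60,130)]:
        m=(abs(py-(a+b)/2)<(b-a)/2)&(Z>95)&(Z<130)&(px<25)&(px>-25); 
        m2=(abs(py-(a+b)/2)<(b-a)/2)&(Z>160)&(Z<185)&(px<60)&(px>15)
        print(n,a,m.sum(),np.percentile(px[m],[10,50,90]).round(1),"board",np.median(px[m2]).round(1))
    m=(py<-135)&(py>-170)&(px>-65)&(px<-20)&(Z>75)&(Z<133)
    print("stop py",np.percentile(py[m],[5,50,95]).round(1), "Z",Z[m].max())
```

```text
scene -120 128 [5.7 6.8 7.8] board 45.1
scene -30 146 [5.7 6.9 7.8] board 44.9
scene 60 204 [6.  7.  7.9] board 45.0
stop py [-154.  -150.3 -148.1] Z 130.77428962256698
side -120 215 [2.3 4.8 6.9] board 42.4
side -30 196 [2.5 4.8 7.7] board 43.0
side 60 220 [2.6 5.1 8. ] board 43.4
stop py [-160.9 -160.3 -156. ] Z 130.02320762552299
```

Emit:
send_rows:
  rows:
    - [[-1,-6,0.5,0,0,0,0],[-1,-13,0.5,0,0,0,0],[-1,-20,0.5,0,0,0,0],[-1,-26,0.5,0,0,0,0],[-1,-30,0.5,0,0,0,0],[-1,-31,0.5,0,0,0,0],[-1,-31,0.5,0,0,0,0],[-1,-31,0.5,0,0,0,0]]

```text
clock: 7.7
position: [0.5888, -0.1782, 0.1417]
ee_rot: [0.078, 1.569, -0.078]
force: [-0.0, -0.0, -1.7]
width: 0.103
```

Run:
```python
from tgt import *
pan(-60,5,75)
```

```text
bin in panel mm [-66.6   4.3  73.1] F panel [ 0.01 -0.05 -1.72] T [-0.05 -0.1   0.01]
shift [-1.9 -6.6  0.7] turn [-0.01  0.   -0.02] clock 7.7
R0 [[0.0, 0.099, 0.995], [0.0, 0.995, -0.099], [-1.0, 0.0, 0.0]] F [-0.05 -0.   -1.72] pos [ 0.5888 -0.1782  0.1417]
```

Now slow touch: 4 mm.

Emit:
send_rows:
  rows:
    - [[-1,-0.5,0,0,0,0,0],[-1,-1,0,0,0,0,0],[-1,-1.5,0,0,0,0,0],[-1,-2,0,0,0,0,0],[-1,-2.5,0,0,0,0,0],[-1,-3,0,0,0,0,0],[-1,-3.5,0,0,0,0,0],[-1,-4,0,0,0,0,0]]

```text
clock: 8.5
position: [0.5884, -0.1825, 0.1427]
ee_rot: [0.078, 1.569, -0.078]
force: [0.4, -0.6, -1.8]
width: 0.106
```

Run:
```python
from tgt import *
pan(-60,5,75)
```

```text
bin in panel mm [-62.2   4.2  74.1] F panel [ 0.6   0.43 -1.82] T [-0.03 -0.09  0.01]
shift [-0.9 -2.2  0.8] turn [-0.03  0.    0.  ] clock 8.5
R0 [[0.0, 0.1, 0.995], [-0.0, 0.995, -0.1], [-1.0, -0.0, 0.0]] F [ 0.36 -0.64 -1.82] pos [ 0.5884 -0.1825  0.1427]
```

Emit:
send_rows:
  rows:
    - [[0,-0.5,0,0,0,0,0],[0,-1,0,0,0,0,0],[0,-1.4,0,0,0,0,0],[0,-1.8,0,0,0,0,0],[0,-2.2,0,0,0,0,0],[0,-2.6,0,0,0,0,0],[0,-3,0,0,0,0,0],[0,-3,0,0,0,0,0]]

```text
clock: 9.3
position: [0.5883, -0.1842, 0.1428]
ee_rot: [0.079, 1.569, -0.077]
force: [0.6, 5.1, -0.6]
width: 0.106
```

Run:
```python
from tgt import *
pan(-60,5,75)
```

```text
bin in panel mm [-60.5   4.3  74.2] F panel [-5.17  0.11 -0.56] T [ 1.13 -0.1  -0.13]
shift [-0.8 -0.5  0.7] turn [ 0.02  0.01 -0.08] clock 9.3
R0 [[0.0, 0.099, 0.995], [0.001, 0.995, -0.099], [-1.0, 0.001, 0.0]] F [ 0.62  5.13 -0.56] pos [ 0.5883 -0.1842  0.1428]
```

Emit:
send_rows:
  rows:
    - [[0,3,0,0,0,0,0],[0,7,0,0,0,0,0],[-5,8,0,0,0,0,0],[-14,8,0,0,0,0,0],[-23,8,0,0,0,0,0],[-28,8,0,0,0,0,0],[-28,8,0,0,0,0,0],[-28,8,0,0,0,0,0]]

```text
clock: 10.1
position: [0.5888, -0.1777, 0.1709]
ee_rot: [0.078, 1.569, -0.079]
force: [-0.4, 0.8, -1.1]
width: 0.108
```

Run:
```python
from tgt import *
pan(-52.5,5,102)
```

```text
bin in panel mm [-67.    4.2 102.3] F panel [-0.78 -0.52 -1.11] T [ 0.   -0.09 -0.  ]
shift [  0.3 -14.5   0.8] turn [-0.05  0.01  0.01] clock 10.1
R0 [[0.0, 0.1, 0.995], [-0.0, 0.995, -0.1], [-1.0, -0.0, 0.0]] F [-0.45  0.82 -1.11] pos [ 0.5888 -0.1777  0.1709]
```

Emit:
send_rows:
  rows:
    - [[0,-2,0,0,0,0,0],[0,-5,0,0,0,0,0],[0,-8,0,0,0,0,0],[0,-11,0,0,0,0,0],[0,-13.5,0,0,0,0,0],[0,-14.5,0,0,0,0,0],[0,-14.5,0,0,0,0,0],[0,-14.5,0,0,0,0,0]]

```text
clock: 10.9
position: [0.5875, -0.1918, 0.1707]
ee_rot: [0.078, 1.569, -0.078]
force: [-0.6, -0.6, -1.6]
width: 0.101
```

Run:
```python
from tgt import *
from fit import *
pan(-52.5,5,102)
s=arm.observe()
for n in ["scene","side"]:
    im,d=optics.get_image(n); cv2.imwrite(f"pics/{n}3.png",im[:,:,::-1]); P=cloud(d,n); ii=im.astype(int)
    q=P[...,:2]-PO; ex=np.array([np.cos(PY),np.sin(PY)]); ey=np.array([-ex[1],ex[0]]); px=q@ex;py=q@ey
    m=(px<-.005)&(px>-.12)&(abs(py-.004)<.06)&(P[...,2]>.095)&(P[...,2]<.165)&(ii.max(-1)-ii.min(-1)<30)
    pts=np.stack([px,py,P[...,2]],-1)[m]
    # include pitch/roll
    def f(x):
        return sdf(R.from_rotvec(x[3:]).inv().apply(pts-x[:3]),BIN)
    r=least_squares(f,[-.0525,.004,.102,0,0,0],loss="soft_l1",f_scale=.002,x_scale=[.01]*3+[.1]*3,diff_step=1e-4)
    print(n,m.sum(),np.round(r.x,4),np.median(abs(f(r.x))))
a=cv2.imread("pics/scene3.png")[110:280,70:270]; b=cv2.imread("pics/side3.png")[90:260,180:380]
cv2.imwrite("pics/crop3.png",cv2.hconcat([cv2.resize(a,(400,340),interpolation=2),cv2.resize(b,(400,340),interpolation=2)]))
```

```text
bin in panel mm [-52.9   4.2 102.1] F panel [ 0.62 -0.55 -1.59] T [ 0.02 -0.06  0.01]
shift [ 0.1 -0.4  0.8] turn [-0.03  0.   -0.01] clock 10.9
R0 [[0.0, 0.1, 0.995], [0.0, 0.995, -0.1], [-1.0, 0.0, 0.0]] F [-0.61 -0.56 -1.59] pos [ 0.5875 -0.1918  0.1707]
scene 1499 [-0.051   0.0054  0.1022 -0.0108 -0.0189 -0.004 ] 0.0007307895064181477
side 996 [-0.055   0.0022  0.1021 -0.001  -0.0058 -0.0034] 0.0007116986018949375
```

View pics/crop3.png

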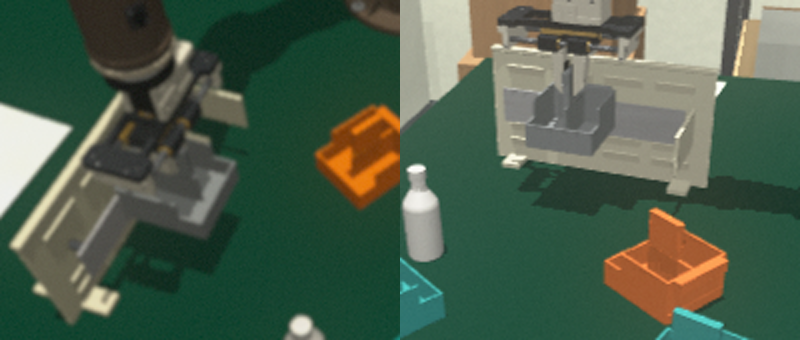

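Emit:
send_rows:
  rows:
    - [[1,0,0,0,0,0,0],[2.5,0,0,0,0,0,0],[4,0,0,0,0,0,0],[5.5,0,0,0,0,0,0],[7,0,0,0,0,0,0],[8.5,0,0,0,0,0,0],[9,0,0,0,0,0,0],[9,0,0,0,0,0,0]]

```text
clock: 11.8
position: [0.5874, -0.1919, 0.1616]
ee_rot: [0.078, 1.57, -0.078]
force: [0.8, -0.1, -1.5]
width: 0.108
```

Run:
```python
from tgt import *
pan(-52.5,5,84)
```

```text
bin in panel mm [-52.7   4.2  93. ] F panel [ 0.01  0.76 -1.51] T [-0.05 -0.09 -0.01]
shift [ 9.  -0.2  0.8] turn [-0.03 -0.01  0.  ] clock 11.8
R0 [[-0.0, 0.1, 0.995], [0.0, 0.995, -0.1], [-1.0, -0.0, -0.0]] F [ 0.75 -0.09 -1.51] pos [ 0.5874 -0.1919  0.1616]
```

Past the tongue height with no contact: slot straddles the rail. Lower further to rest.

Emit:
send_rows:
  rows:
    - [[1.5,0,0,0,0,0,0],[3,0,0,0,0,0,0],[4.5,0,0,0,0,0,0],[6,0,0,0,0,0,0],[7.2,0,0,0,0,0,0],[8.2,0,0,0,0,0,0],[9,0,0,0,0,0,0],[9,0,0,0,0,0,0]]

```text
clock: 12.6
position: [0.5875, -0.192, 0.1527]
ee_rot: [0.078, 1.569, -0.078]
force: [-0.6, -0.3, -2.1]
width: 0.107
```

Run:
```python
from tgt import *
pan(-52.5,5,84)
```

```text
bin in panel mm [-52.7   4.3  84.1] F panel [ 0.4  -0.54 -2.15] T [-0.01 -0.17  0.02]
shift [ 0.1 -0.2  0.7] turn [-0.03  0.    0.  ] clock 12.6
R0 [[0.0, 0.1, 0.995], [-0.0, 0.995, -0.1], [-1.0, -0.0, 0.0]] F [-0.57 -0.34 -2.15] pos [ 0.5875 -0.192   0.1527]
```

Emit:
send_rows:
  rows:
    - [[0.3,0,0,0,0,0,0],[0.6,0,0,0,0,0,0],[0.9,0,0,0,0,0,0],[1.2,0,0,0,0,0,0],[1.5,0,0,0,0,0,0],[1.5,0,0,0,0,0,0],[1.5,0,0,0,0,0,0],[1.5,0,0,0,0,0,0]]

```text
clock: 13.4
position: [0.5877, -0.1919, 0.1523]
ee_rot: [0.078, 1.568, -0.079]
force: [-3.4, 1.7, 9.3]
width: 0.104
```

Run:
```python
from tgt import *
pan(-52.5,5,84)
```

```text
bin in panel mm [-52.8   4.5  83.7] F panel [-1.39 -3.56  9.33] T [-0.21  0.76 -0.09]
shift [-0.3 -0.3  0.5] turn [-0.02  0.05  0.03] clock 13.4
R0 [[0.001, 0.099, 0.995], [-0.001, 0.995, -0.099], [-1.0, -0.0, 0.001]] F [-3.4   1.74  9.33] pos [ 0.5877 -0.1919  0.1523]
```

Emit:
send_rows:
  rows:
    - [[-0.8,0,0,0,0,0,0],[-0.8,0,0,0,0,0,0],[-0.8,0,-3,0,0,0,0],[-0.8,0,-9,0,0,0,0],[-0.8,0,-17,0,0,0,0],[-0.8,0,-25,0,0,0,0],[-0.8,0,-32,0,0,0,0],[-0.8,0,-35,0,0,0,0]]

```text
clock: 14.2
position: [0.552, -0.1886, 0.1524]
ee_rot: [0.078, 1.569, -0.079]
force: [4.2, -0.7, 3.6]
width: 0.105
```

Run:
```python
from tgt import *
pan(-52.5,-90,83.7)
```

```text
bin in panel mm [-52.5 -31.3  83.8] F panel [0.3  4.29 3.58] T [-0.41 -0.86  0.16]
shift [  0.1  -0.1 -58.7] turn [-0.04  0.04  0.03] clock 14.2
R0 [[0.001, 0.1, 0.995], [-0.001, 0.995, -0.1], [-1.0, -0.0, 0.001]] F [ 4.24 -0.72  3.58] pos [ 0.552  -0.1886  0.1524]
```

Emit:
send_rows:
  rows:
    - [[-0.3,0,-4,0,0,0,0],[-0.3,0,-12,0,0,0,0],[-0.3,0,-21,0,0,0,0],[-0.3,0,-30,0,0,0,0],[-0.3,0,-39,0,0,0,0],[-0.3,0,-46,0,0,0,0],[-0.3,0,-50,0,0,0,0],[-0.3,0,-50,0,0,0,0]]

```text
clock: 15.0
position: [0.5017, -0.1835, 0.1523]
ee_rot: [0.079, 1.571, -0.079]
force: [-0.6, 1.7, 7.0]
width: 0.105
```

Run:
```python
from tgt import *
pan(-52.5,-90,83.7)
s=arm.observe()
im,d=optics.get_image("side"); cv2.imwrite("pics/side4.png",cv2.resize(im[90:260,180:380,::-1],(800,600)[:2] and (706,600),interpolation=2))
pan(-52.5,-97,83.7)
```

```text
bin in panel mm [-52.7 -81.9  83.7] F panel [-1.65 -0.77  7.  ] T [-0.36 -0.1   0.07]
shift [ 0.  -0.2 -8.1] turn [-0.05 -0.07  0.01] clock 15.0
R0 [[-0.001, 0.1, 0.995], [-0.0, 0.995, -0.1], [-1.0, -0.0, -0.001]] F [-0.6   1.72  7.  ] pos [ 0.5017 -0.1835  0.1523]
bin in panel mm [-52.7 -81.8  83.7] F panel [-1.06 -0.56  7.87] T [-0.46 -0.08  0.06]
shift [  0.   -0.2 -15.2] turn [-0.06 -0.09  0.01] clock 15.05
R0 [[-0.002, 0.1, 0.995], [-0.0, 0.995, -0.1], [-1.0, -0.0, -0.002]] F [-0.45  1.11  7.87] pos [ 0.5018 -0.1835  0.1523]
```

View pics/side4.png

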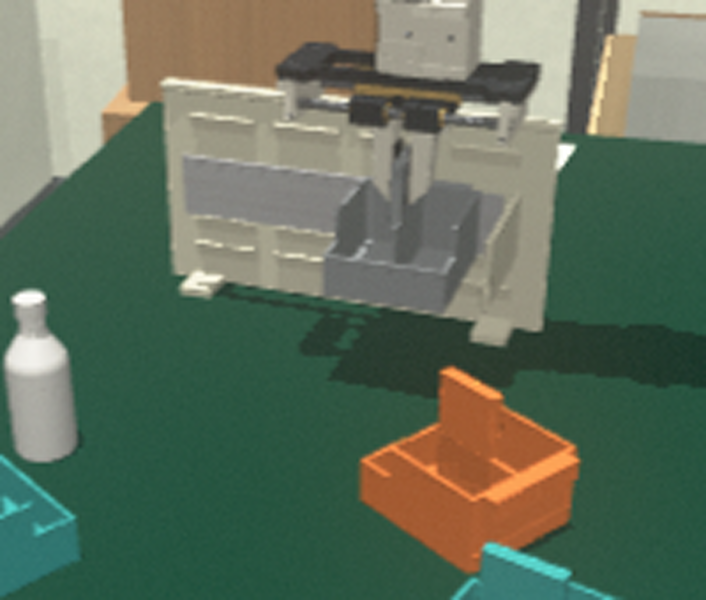

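Emit:
send_rows:
  rows:
    - [[-0.8,0,-2,0,0,0,0],[-1,0,-4.5,0,0,0,0],[-1,0,-7,0,0,0,0],[-1,0,-9.5,0,0,0,0],[-1,0,-11.5,0,0,0,0],[-1,0,-12.5,0,0,0,0],[-1,0,-13,0,0,0,0],[-1,0,-13,0,0,0,0]]

```text
clock: 15.85
position: [0.4898, -0.1822, 0.1532]
ee_rot: [0.078, 1.57, -0.078]
force: [-1.3, 0.4, -2.4]
width: 0.108
```

Run:
```python
from tgt import *
pan(-52.5,-97,83.7)
```

```text
bin in panel mm [-52.8 -93.9  84.6] F panel [-0.29 -1.35 -2.44] T [ 0.01 -0.1  -0.05]
shift [ 0.9 -0.3 -3.1] turn [-0.03 -0.02 -0.  ] clock 15.85
R0 [[-0.0, 0.1, 0.995], [0.0, 0.995, -0.1], [-1.0, 0.0, -0.0]] F [-1.31  0.43 -2.44] pos [ 0.4898 -0.1822  0.1532]
```

Emit:
send_rows:
  rows:
    - [[0.5,0,-0.5,0,0,0,0],[0.8,0,-1.2,0,0,0,0],[0.8,0,-2,0,0,0,0],[0.8,0,-2.8,0,0,0,0],[0.8,0,-3.6,0,0,0,0],[0.8,0,-4.4,0,0,0,0],[0.8,0,-5,0,0,0,0],[0.8,0,-5,0,0,0,0]]

```text
clock: 16.65
position: [0.4849, -0.1817, 0.1526]
ee_rot: [0.078, 1.569, -0.078]
force: [-0.4, 0.6, -0.6]
width: 0.105
```

Run:
```python
from tgt import *
pan(-52.5,-97,83.7)
```

```text
bin in panel mm [-52.8 -98.9  84. ] F panel [-0.56 -0.48 -0.56] T [-0.07 -0.12  0.  ]
shift [ 0.3 -0.3  1.9] turn [-0.03 -0.    0.  ] clock 16.65
R0 [[-0.0, 0.1, 0.995], [-0.0, 0.995, -0.1], [-1.0, -0.0, -0.0]] F [-0.42  0.6  -0.56] pos [ 0.4849 -0.1817  0.1526]
```

Emit:
send_rows:
  rows:
    - [[0,0,-0.5,0,0,0,0],[0,0,-1,0,0,0,0],[0,0,-1.5,0,0,0,0],[0,0,-2,0,0,0,0],[0,0,-2.5,0,0,0,0],[0,0,-3,0,0,0,0],[0,0,-3.5,0,0,0,0],[0,0,-4,0,0,0,0]]

```text
clock: 17.45
position: [0.4815, -0.1814, 0.1527]
ee_rot: [0.078, 1.568, -0.079]
force: [3.4, -0.2, -2.6]
width: 0.107
```

Run:
```python
from tgt import *
pan(-52.5,-97,83.7)
```

```text
bin in panel mm [ -52.7 -102.2   84.1] F panel [-0.14  3.41 -2.65] T [-0.17 -1.05  0.02]
shift [ 0.4 -0.2  5.2] turn [-0.04  0.07  0.  ] clock 17.45
R0 [[0.001, 0.1, 0.995], [-0.0, 0.995, -0.1], [-1.0, -0.0, 0.001]] F [ 3.41 -0.2  -2.65] pos [ 0.4815 -0.1814  0.1527]
```

Emit:
send_rows:
  rows:
    - [[0,0,-0.4,0,0,0,0],[0,0,-0.8,0,0,0,0],[0,0,-0.8,0,0,0,0],[0,0,-0.8,0,0,0,0],[0.3,0,-0.8,0,0,0,0],[0.6,0,-0.8,0,0,0,0],[0.6,0,-0.8,0,0,0,0],[0.6,0,-0.8,0,0,0,0]]

```text
clock: 18.25
position: [0.4815, -0.1814, 0.1526]
ee_rot: [0.078, 1.567, -0.079]
force: [4.9, -0.9, 0.2]
width: 0.11
```

Run:
```python
from tgt import *
pan(-52.5,-97,83.7)
```

```text
bin in panel mm [ -52.8 -102.3   84. ] F panel [0.37 4.96 0.23] T [-0.22 -1.25 -0.01]
shift [ 0.3 -0.3  5.3] turn [-0.03  0.15  0.02] clock 18.25
R0 [[0.003, 0.1, 0.995], [-0.001, 0.995, -0.1], [-1.0, -0.0, 0.003]] F [ 4.9  -0.86  0.23] pos [ 0.4815 -0.1814  0.1526]
```

Emit:
send_rows:
  rows:
    - [[0.3,0,0.6,0,0,0,0],[0.3,0,1,0,0,0,0],[0.3,0,1,0,0,0,0],[0.3,0,1,0,0,0,14],[0.3,0,1,0,0,0,20],[0.3,0,1,0,0,0,30],[0.3,0,1,0,0,0,40],[0.3,0,1,0,0,0,40]]

```text
clock: 19.05
position: [0.4809, -0.1813, 0.1514]
ee_rot: [0.078, 1.57, -0.078]
force: [1.4, 0.1, -0.4]
width: 0.385
```

Run:
```python
from tgt import *
pan(-52.5,-97,83.7)
```

```text
bin in panel mm [ -52.8 -102.8   82.8] F panel [-0.22  1.36 -0.37] T [-0.03 -0.11 -0.03]
shift [-0.9 -0.3  5.8] turn [-0.03 -0.03 -0.  ] clock 19.05
R0 [[-0.001, 0.1, 0.995], [0.0, 0.995, -0.1], [-1.0, 0.0, -0.001]] F [ 1.38  0.08 -0.37] pos [ 0.4809 -0.1813  0.1514]
```

Released; retract straight up.

Emit:
send_rows:
  rows:
    - [[-5,0,0,0,0,0,40],[-18,0,0,0,0,0,40],[-38,0,0,0,0,0,40],[-65,0,0,0,0,0,40],[-95,0,0,0,0,0,40],[-125,20,0,0,0,0,40],[-150,50,0,0,0,0,40],[-150,80,0,0,0,0,40]]

```text
clock: 19.85
position: [0.491, -0.1008, 0.3064]
ee_rot: [0.078, 1.562, -0.08]
force: [0.5, 1.0, 0.2]
width: 0.403
```

Run:
```python
from tgt import *
from fit import *
for n in ["scene","side"]:
    im,d=optics.get_image(n); cv2.imwrite(f"pics/{n}5.png",im[:,:,::-1]); P=cloud(d,n); ii=im.astype(int)
    q=P[...,:2]-PO; ex=np.array([np.cos(PY),np.sin(PY)]); ey=np.array([-ex[1],ex[0]]); px=q@ex;py=q@ey
    m=(px<-.005)&(px>-.12)&(py>-.15)&(py<-.045)&(P[...,2]>.075)&(P[...,2]<.2)&(ii.max(-1)-ii.min(-1)<30)
    pts=np.stack([px,py,P[...,2]],-1)[m]
    f=lambda x: sdf(R.from_rotvec(x[3:]).inv().apply(pts-x[:3]),BIN)
    r=least_squares(f,[-.0525,-.102,.084,0,0,0],loss="soft_l1",f_scale=.002,x_scale=[.01]*3+[.1]*3,diff_step=1e-4)
    print(n,m.sum(),np.round(r.x,4),np.median(abs(f(r.x))))
    m=(py<-.14)&(py>-.17)&(px>-.06)&(px<-.02)&(P[...,2]>.075)&(P[...,2]<.135)
    print("stop",np.percentile(py[m],[5,50,95]).round(4))
a=cv2.imread("pics/scene5.png")[110:280,70:270]; b=cv2.imread("pics/side5.png")[90:260,180:380]
cv2.imwrite("pics/crop5.png",cv2.hconcat([cv2.resize(a,(400,340),interpolation=2),cv2.resize(b,(400,340),interpolation=2)]))
```

```text
scene 1623 [-0.05   -0.1007  0.0811 -0.0065 -0.0444 -0.0027] 0.000794220217183568
stop [-0.1484 -0.1471 -0.1443]
side 942 [-0.0542 -0.1036  0.0817  0.0051 -0.0277 -0.0128] 0.0007600569832774302
stop [-0.1609 -0.1603 -0.1544]
```

View pics/crop5.png

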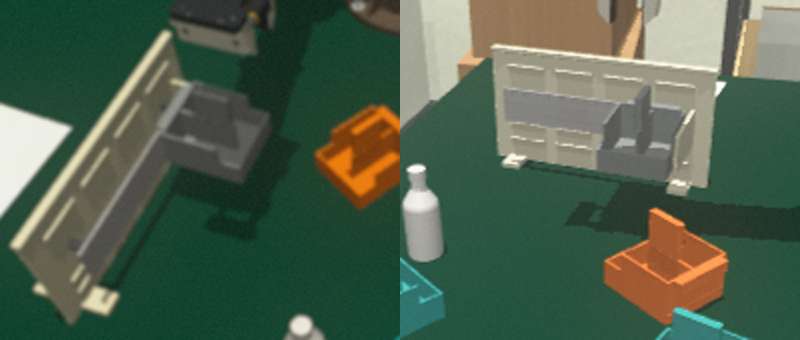

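Run:
```python
from cell import arm
print(arm.sign_off(), arm.observe()["force"])
```

```text
the job is handed in; nothing more can be done
the job is handed in; nothing more can be done
```

The grey bin is hanging by its lip on the rail, against the end stop, and the gripper is clear of it. I handed the job in at about 20 s of the 64 s allowed, and no verdict came back.

- **Finding the rail:** I gripped the bin by its upright grip and touched the lip lightly to the rail face (about 5 N) to find the stand-off.
- **Hooking on:** I hooked it on near the middle of the rail. It took about 11 N on the rail and was well clear of the stop.
- **Pressing the stop:** I slid it along until it pressed against the stop at 3.4 N, rising to about 5 N. I then eased off and let go.

**Last checks**
- Both fixed cameras show the bin hooked on the rail, with a slight sag of 0.03–0.04 rad and almost no turn.
- Its side is within roughly 1 mm of where it touched the stop. After correcting for each camera's offset, the two agree to a few tenths of a millimetre.
- Every wrist reading during contact stayed under 12 N. They are taken only at the end of each move, so brief peaks in between were not seen.
- I kept well away from the bottle, cup and tape roll, but did not measure their positions again at the end.

**What disagreed**
- **Panel depth:** my first camera fit was about 7 mm off in depth, because it took the rail's surface for the board. The touch fixed the rail's position.
- **Camera offset:** the two cameras differed by a few millimetres throughout.

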